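# Lock the tube rotator's wheel with its pin

## Task

Lock the tube rotator in its loading position. Take the locking pin out of its parking block, stand it upright in the bush on top of the rotator's case and let go, so that its foot rides on the hidden disc inside; then, with a fingertip resting lightly on the rubber tread of the wheel, turn the top of the wheel to the left until the pin drops into the hidden pocket and its knob sits flush on the bush. Press gently throughout (never 25 N or more on the rotator), and leave the jar, the beaker and the dishes where they are.

Things in the scene. Friction and masses are not known exactly. Their poses are not given: they have to be found in the camera images.
- rotator: Tube rotator, fixed to the worktop, place and yaw vary. Origin: centre of the underside of its 150 x 200 x 12 mm base. z up; +x along the axle from the wheel to the case (away from the robot at yaw 0), +y left. The wheel (x -62 to -22 mm) stands before a white case (x 5 to 65, y -75 to 75, top z 176 mm); on the case a 40 x 40 mm metal bush block, top z 190 mm.
- wheel_top (a point): Top of the wheel's black rubber tread, middle of its 40 mm width; x -42, z 190 mm in the rotator's frame, does not turn. Wheel 170 mm across, all round alike, so its looks do not tell its angle. It turns without end: drag about 1 N at the tread; let go, it stops almost at once. Its bearings are sprung: it sinks about 1 mm per 5 N pressed on the tread, up to 7 mm.
- axle (a point): Point on the axle inside the case, 85 mm below the bush mouth (z 105 mm), centre of the hidden disc that turns with the wheel: radius 60, 24 mm thick, with one pocket 18 mm wide and deep in its rim. The pocket starts 35 to 150 degrees right of the top (clockwise seen from the wheel's side): the wheel's top must move left (rotator's +y) by that angle, in several strokes.
- bush_mouth (a point): Centre of the bush hole's mouth in the top of the bush block; x 35, z 190 mm in the rotator's frame. Hole 14 mm wide, vertical, 22 mm long, 2 mm chamfer, open below; the disc's rim is 25 mm below the mouth. A pin riding on the rim drops 15 mm when the pocket comes under it, if the tread moves slower than 0.1 m/s; the wheel is then locked and a fingertip slips on it.
- pin_block: Grey parking block, 56 x 56 x 40 mm high, fixed to the worktop to the right of the rotator; origin at the centre of its underside. A vertical hole of 14 mm, 30 mm deep, in the middle of its top holds the pin at the start.
- pin: Locking pin: steel shank 12 mm thick, 40 mm long, chamfered foot; above it a black round knob 20 mm thick, 28 mm tall. About 80 g. Origin: centre of the foot's end; +z to the knob. Starts with the foot 10 mm over the worktop. Home, its foot is 40 mm below the bush mouth and the knob lies on the bush block. Pushed sideways by the disc it can bind part-way; then press it gently home.
- tube_jar: Bystander: white screw-top jar, 68 mm across, 129 mm tall, origin at the centre of its underside.
- beaker: Bystander: clear beaker, about 76 mm across, 89 mm tall, origin at the centre of its underside.
- petri_dishes: Bystander: stack of round dishes, about 92 mm across, 57 mm tall, origin at the centre of its underside.

How it is judged:
By the outcome, as a careful person would: the job done as asked, in the order asked, and still so for the second after the job is handed in, with the robot touching nothing.
It also fails if it takes over 72 s, if anything falls off the work surface, if the arm or the gripper's body presses on something with over 40 N, if the wrist force passes 120 N, or if a joint passes its speed limit or range.

## Robot

A 6-joint arm with a two-finger parallel gripper is mounted at the origin on a cart in front of the work surface, level with it; the furniture and walls round the work are solid. World frame = base frame: x ahead of the robot, y to its left, z up, the work surface at z = 0. Lengths are in m, angles in degrees, forces in N, time in s.
With the tool pointing down it reaches from about 0.4 to 0.825 m from the base axis. Payload 7 kg.
Tool frame: the origin (TCP) lies at the very end of the fingers, on their centre line; the grasp point (between the pads) lies 19 mm behind it; x points along the fingers, y is the direction in which the jaws open and shut, and the axes are right-handed (so a half turn about x gives the same grasp; the last joint's range is limited). The gripper opens to 88 mm and grips with 3 to 60 N. Pads are 19 mm wide; open, the fingers measure 130 mm over their backs; the gripper's body (78 mm by 193 mm) begins 47 mm behind the grasp point.
Start: joints at [89.444, 20.546, 0.682, 0, -70.136, -16.507], TCP at [0.198, 0.645, 0.227] pointing down, gripper open.
Joint ranges: [-176.03, 176.03], [-82.01, 121.73], [-58.28, 71.71], [-173.87, 95.51], [-174.79, -0.11], [-173.66, 173.66]. Speed limits (degrees/s): [136.94, 136.94, 172.46, 180, 180, 180].

## Interface

Orientations are given as [roll, pitch, yaw] about the fixed x, y, z axes, in that order (R = Rz(yaw) Ry(pitch) Rx(roll)).
In Python, from plant import * gives the robot as it stands. The module is installed in compiled form; this text tells all that it offers.
- The arm moves only by the shell command python3 -m creep 'ROWS' [FORCE]. ROWS is a JSON object of lists of equal length, an entry for each row: "jaw": the closure, from -1 (fully open) to 1 (shut); "translation": the shift along the tool's x, y, z in m, a list of three; "roll": the turn about the tool's x in rad. A call has exactly 10 rows; each row shifts and turns the commanded pose from where the row before left it, along the tool's axes as they then stand; what a row does not reach is not made up. A row lasts 1/10 s, in which the tool goes at most 50 mm and 8.59 degrees, less where a joint would pass 70% of its speed; a pose out of reach is approached as far as the arm can. A call with a gripper value outside its range is refused whole. The fingers move at their own pace and stop on an object; FORCE is the grip in N (left out, the last holds). Time passes only in rows, so rows that do not move let the fingers close, or fill a call up. It gives the time, the measured TCP pose, the force and the opening at its end, in the units of the state.
- get_state(): the state, without advancing time (a new reading comes with each control period).
- capture(name): name is "scene" or "top"; returns a dict with "image" (384x512x3 uint8, red, green, blue), "fovy" (degrees; the focal length in pixels is half the picture's height over the tangent of half this angle, whatever the lens; pixels are square), "cx", "cy" (the principal point, pixels), "pose" (4x4, takes a point from camera to world coordinates). Camera axes: x right, y up, looking along -z (the intrinsics and any distortion apply to the point x, -y, -z); pixel columns grow to the right and rows downward; lengths in m; the calibration is good to about 2 mm. A picture is of the moment at which its call begins. There is no depth.
- close_job(): hands the job in, once; it reports no verdict.
The state is a dict: "time_s": time; "joints": joint angles; "qd": joint speeds; "joint_torque": joint torques, N m; "tcp_pos": TCP position; "eef_rot": TCP orientation; "contact_force": force on the tool from outside, world axes, zero at the start; "moment": the same for the moment, N m; "gripper_width": finger opening in m.
Only numpy, scipy, OpenCV 4.12 (cv2) and the standard library are available. Lean on these libraries where they do the work, as an engineer would, in place of code of your own. Each camera call takes 0.05 s, during which the arm holds its last target.

## Working session

There is one attempt and no reset: what is moved stays moved. The work goes in short steps, Python scripts to look and compute and a shell command to move; the robot and the scene stay as the last step left them, time stands still between calls to the robot, and variables do not carry over. Pictures are saved under pics/ and viewed, and the job is handed in when it is done.

```bash
mkdir -p pics; python3 - <<'E'
from plant import *
import cv2,json
s=get_state();print(s)
for n in("scene","top"):
    c=capture(n);cv2.imwrite(f"pics/{n}0.png",c["image"][:,:,::-1]);print(n,c["fovy"],c["cx"],c["cy"],c["pose"],[k for k in c])
    
E
```

```text
{'time_s': 0.0, 'joints': array([ 8.94414441e+01,  2.05917344e+01,  6.34000200e-01, -2.19722615e-02,
       -7.01346756e+01, -1.65069730e+01]), 'qd': array([ 0.0338595 ,  0.05864808, -0.04518772,  0.08940513, -0.01431968,
       -0.02313162]), 'joint_torque': array([ 3.20988611e-04, -5.82713485e+01,  2.93054563e+01,  6.99708447e+00,
        6.95720402e-03, -1.49336333e-04]), 'tcp_pos': array([0.19795898, 0.64481106, 0.22561519]), 'eef_rot': array([  93.90911097,   89.90530916, -103.16390094]), 'contact_force': array([ 0.27212272, -0.40920464,  0.33991581]), 'moment': array([ 0.05814373, -0.0259835 , -0.00297486]), 'gripper_width': 0.08758653393324327}
scene 57.4599203625195 257.47000135863993 195.98212214642643 [[ 0.86170882  0.21406552 -0.46003681  0.07448719]
 [-0.5073108   0.38076851 -0.77307897 -0.78157253]
 [ 0.00967798  0.89955061  0.43670934  0.57832267]
 [ 0.          0.          0.          1.        ]] ['image', 'fovy', 'cx', 'cy', 'pose']
top 48.901483076110026 251.6688322927606 196.0519775885178 [[-0.38987425  0.82690092 -0.40525662 -0.03380672]
 [-0.92080518 -0.34492211  0.18206196  0.28142572]
 [ 0.01076523  0.44414367  0.8958909   1.36972902]
 [ 0.          0.          0.          1.        ]] ['image', 'fovy', 'cx', 'cy', 'pose']
```

View pics/scene0.png

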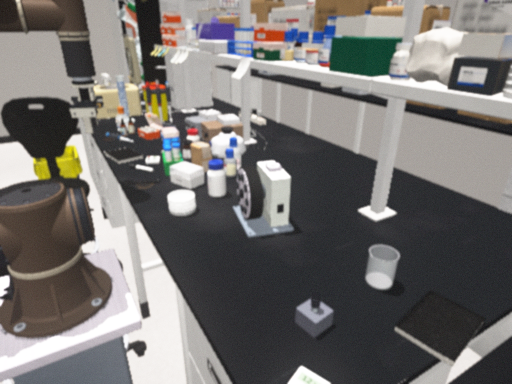

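View pics/top0.png

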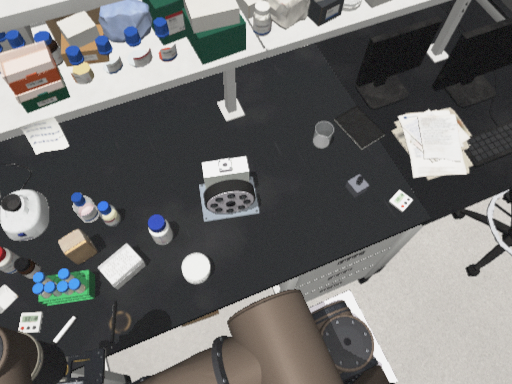

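```bash
python3 - <<'E'
import cv2
t=cv2.imread("pics/top0.png");s=cv2.imread("pics/scene0.png")
r=lambda im,x,y,w,h,k:cv2.resize(im[y:y+h,x:x+w],None,fx=k,fy=k,interpolation=cv2.INTER_CUBIC)
cv2.imwrite("pics/a1.png",r(t,180,145,100,75,8))
cv2.imwrite("pics/a2.png",r(t,330,160,50,38,14))
cv2.imwrite("pics/a3.png",r(s,225,155,80,85,7))
cv2.imwrite("pics/a4.png",r(s,285,285,60,55,10))
E
```

```text
(no output)
```

View pics/a1.png

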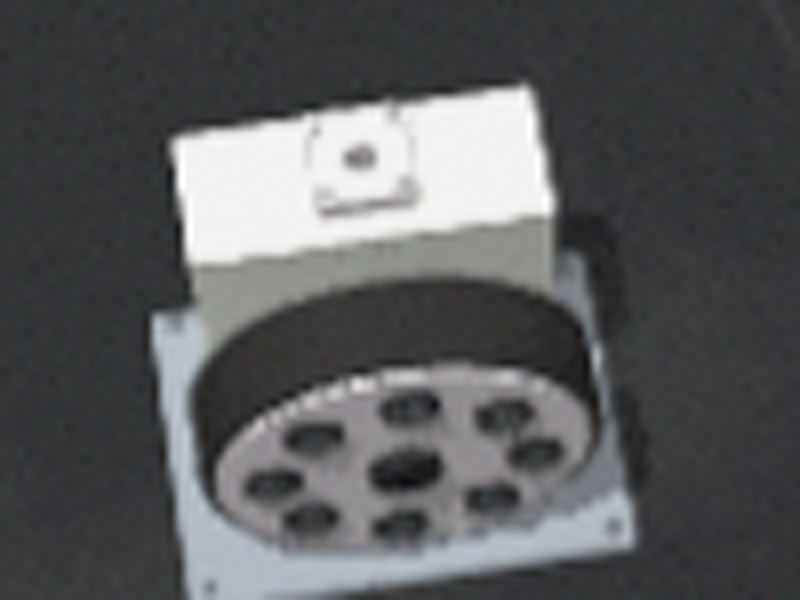

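View pics/a2.png

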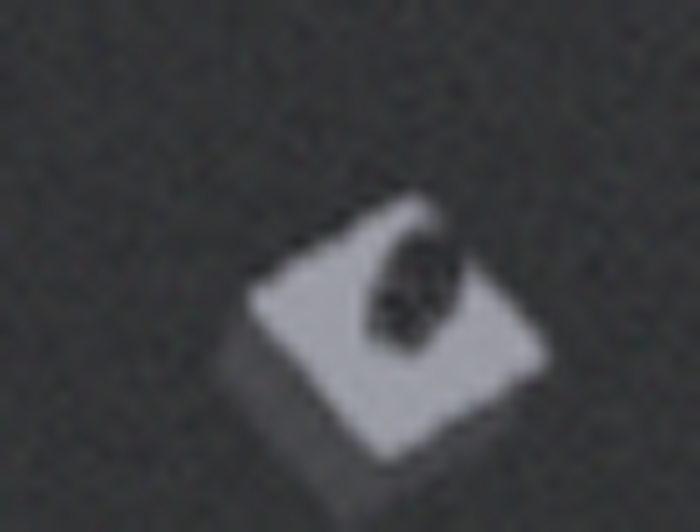

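View pics/a3.png

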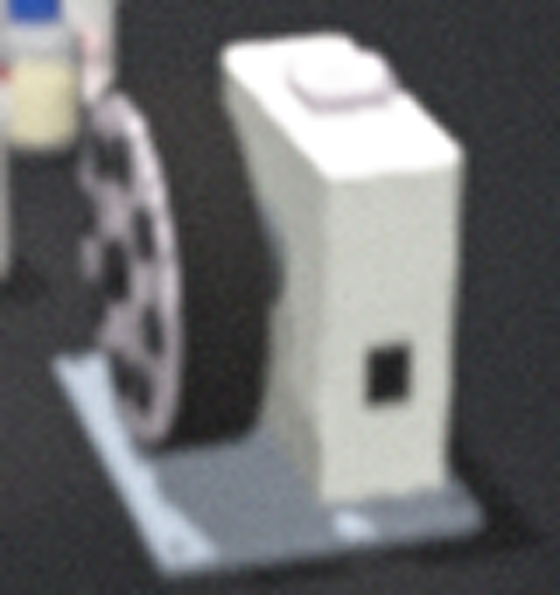

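View pics/a4.png

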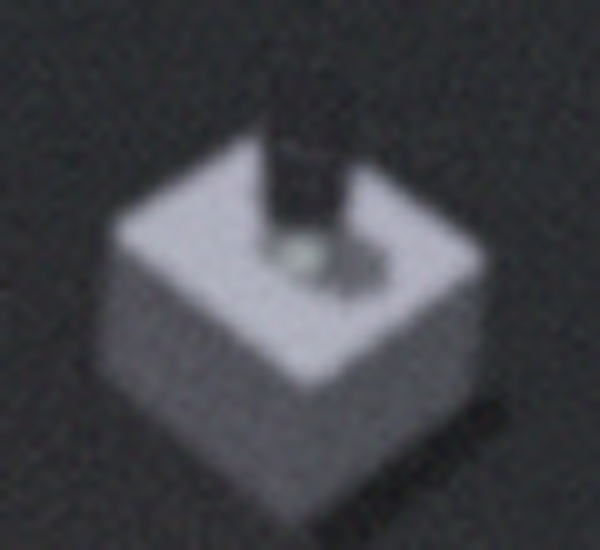

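```bash
cat > h.py <<'E'
import numpy as np
from scipy.optimize import least_squares
CAM={"scene":(57.4599203625195,257.47000135863993,195.98212214642643,np.array([[0.86170882,0.21406552,-0.46003681,0.07448719],[-0.5073108,0.38076851,-0.77307897,-0.78157253],[0.00967798,0.89955061,0.43670934,0.57832267]])),
"top":(48.901483076110026,251.6688322927606,196.0519775885178,np.array([[-0.38987425,0.82690092,-0.40525662,-0.03380672],[-0.92080518,-0.34492211,0.18206196,0.28142572],[0.01076523,0.44414367,0.8958909,1.36972902]]))}
def proj(n,P,k=0):
    f,cx,cy,T=CAM[n];F=192/np.tan(np.radians(f/2))
    p=(np.atleast_2d(P)-T[:,3])@T[:,:3]; x=p[:,0]/-p[:,2]; y=-p[:,1]/-p[:,2]
    d=1+k*(x*x+y*y)
    return np.c_[cx+F*x*d,cy+F*y*d]
def un(pts,ox,oy,k): return (np.array(pts,float)+.5)/k-.5+[ox,oy]
def place(q,P):
    c,s=np.cos(q[2]),np.sin(q[2]);P=np.array(P,float)/1000
    return np.c_[q[0]+c*P[:,0]-s*P[:,1],q[1]+s*P[:,0]+c*P[:,1],P[:,2]]
def ray(n,u,v,z):
    f,cx,cy,T=CAM[n];F=192/np.tan(np.radians(f/2))
    d=T[:,:3]@np.array([(u-cx)/F,-(v-cy)/F,-1]);t=(z-T[2,3])/d[2];return T[:,3]+t*d
E
cat > fit.py <<'E'
from h import *
RT=[((65,75,176),(172,138)),((65,-75,176),(532,86)),((5,-75,176),(555,215)),((5,75,176),(190,262)),((35,0,190),(360,157)),((-75,-100,12),(635,545)),((75,-100,12),(580,250))]
RS=[((5,-75,176),(325,180)),((65,-75,176),(460,150)),((5,75,176),(225,48)),((5,-75,12),(320,495)),((65,-75,12),(445,485)),((-75,-100,12),(170,578)),((75,-100,12),(480,520)),((-75,100,12),(55,358))]
BT=[((28,28,40),(415,195)),((-28,28,40),(248,298)),((-28,-28,40),(387,462)),((28,-28,40),(550,352)),]
BS=[((-28,28,40),(112,225)),((-28,-28,40),(310,388)),((28,-28,40),(487,258)),((-28,28,0),(100,375)),((-28,-28,0),(300,525)),((28,-28,0),(475,405))]
a=lambda L,i:np.array([l[i] for l in L])
def go(T,S,tu,su,q0,nm):
  ut=un(a(T,1),*tu);us=un(a(S,1),*su)
  for mode in "both","top","scene":
    def r(q):
        o=[]
        if mode!="scene":o.append((proj("top",place(q,a(T,0)))-ut).ravel())
        if mode!="top":o.append((proj("scene",place(q,a(S,0)))-us).ravel())
        return np.concatenate(o)
    s=least_squares(r,q0,loss="soft_l1")
    print(nm,mode,s.x[:2].round(4),np.degrees(s.x[2]).round(1),"rms",np.sqrt(np.mean(r(s.x)**2)).round(2))
    if mode=="both":print(r(s.x).reshape(-1,2).round(1).tolist())
  return s.x
go(RT,RS,(180,145,8),(225,155,7),[.55,0,0],"rot")
go(BT,BS,(330,160,14),(285,285,10),[.5,-.3,0],"blk")
E
python3 fit.py
```

```text
rot both [0.6057 0.0853] -13.3 rms 0.74
[[-0.1, -0.1], [0.0, 0.1], [0.1, -0.5], [-0.2, 0.2], [0.1, -0.1], [0.6, -0.1], [0.3, 0.0], [0.5, -1.7], [0.2, 0.4], [-0.2, 0.0], [-0.2, 1.5], [-0.3, 0.2], [-1.2, -2.5], [0.7, -1.4], [-0.3, -0.4]]
rot top [0.6058 0.0859] -13.5 rms 0.22
rot scene [0.6044 0.0828] -13.2 rms 0.93
blk both [ 0.4695 -0.3608] 6.1 rms 6.32
[[-12.1, 6.7], [8.9, 11.5], [11.8, -6.9], [-9.0, -11.0], [0.4, -0.2], [-0.6, -0.3], [0.7, 0.8], [0.6, -1.2], [-1.2, 0.4], [-0.1, 0.1]]
blk top [ 0.4697 -0.3613] -79.4 rms 0.16
blk scene [ 0.469  -0.3606] 9.0 rms 0.38
```

```bash
cat >> h.py <<'E'
from scipy.spatial.transform import Rotation as Ro
ROT=[0.6057,0.0855,np.radians(-13.4)]
BL=[0.4696,-0.361]
BUSH=place(ROT,[[35,0,190]])[0]; WT=place(ROT,[[-42,0,190]])[0]
def st():
    from plant import get_state
    s=get_state();R=Ro.from_euler("xyz",s["eef_rot"],degrees=True).as_matrix()
    print("t",round(s["time_s"],2),"tcp",s["tcp_pos"].round(4),"toolx",R[:,0].round(3),"jaw",R[:,1].round(3),"F",s["contact_force"].round(1),"w",round(s["gripper_width"],4),"J",s["joints"].round(1))
    return s,R
def to(*tg):
    s,R=st();p=s["tcp_pos"]
    for t in tg:
        print("->",np.round(t,4),"tool delta",(R.T@(np.array(t)-p)).round(4));p=np.array(t)
    rj=place([0,0,ROT[2]],[[0,1000,0]])[0];a=R.T@rj
    r=np.arctan2(a[2],a[1]);r=(r+np.pi/2)%np.pi-np.pi/2
    print("roll to jaw||rot y:",r.round(3))
E
python3 - <<'E'
from h import *
print(BUSH,WT)
to([.45,.4,.3])
for n,u,v,z,l in [("top",232,110,0,"post"),("top",322,145,0,"beaker"),("top",160,240,0,"jar"),("top",196,270,.05,"dish"),("scene",377,210,0,"post")]: print(l,ray(n,u,v,z).round(3))
for z in(.3,.4,.5): print(z,ray("top",229,66,z),ray("scene",410,80,z),ray("top",100,95,z))
E
```

```text
[0.63974716 0.07738882 0.19      ] [0.56484341 0.09523341 0.19      ]
t 0.1 tcp [0.1979 0.6449 0.2257] toolx [-0.    -0.001 -1.   ] jaw [-0.294 -0.956  0.001] F [ 0.2  0.2 -0.4] w 0.0877 J [ 89.4  20.6   0.6  -0.  -70.1 -16.5]
-> [0.45 0.4  0.3 ] tool delta [-0.074   0.1602 -0.3128]
roll to jaw||rot y: -0.064
post [ 0.972 -0.075  0.   ]
beaker [ 0.684 -0.333  0.   ]
jar [0.552 0.359 0.   ]
dish [0.388 0.281 0.05 ]
post [ 0.993 -0.061  0.   ]
0.3 [ 0.9249338  -0.05492173  0.3       ] [1.94789831 0.62061389 0.3       ] [0.96811554 0.37057687 0.3       ]
0.4 [ 0.83530918 -0.02347943  0.4       ] [1.27479068 0.11681504 0.4       ] [0.87445422 0.36224287 0.4       ]
0.5 [0.74568457 0.00796288 0.5       ] [ 0.60168306 -0.38698382  0.5       ] [0.78079291 0.35390888 0.5       ]
```

```bash
python3 -m creep '{"jaw":[-1,-1,-1,-1,-1,-1,-1,-1,-1,-1],"translation":[[-0.034,0,0],[0,0.022,-0.037],[0,0.022,-0.037],[0,0.022,-0.037],[0,0.022,-0.037],[0,0.022,-0.037],[0,0.022,-0.037],[0,0.022,-0.037],[0,0.022,-0.037],[0,0,0]],"roll":[-0.064,0,0,0,0,0,0,0,0,0]}' 20
python3 -c "
from h import *
to([.5,0,.26],[*BL,.2],[*BL,.12])"
```

```text
time_s: 1.1
tcp_pos: [0.4478, 0.402, 0.2603]
eef_rot: [90.8, 89.9, -102.9]
contact_force: [-0.3, -0.2, 0.3]
gripper_width: 0.0877
t 1.1 tcp [0.4478 0.402  0.2603] toolx [-0.    -0.001 -1.   ] jaw [-0.236 -0.972  0.001] F [-0.3 -0.2  0.3] w 0.0877 J [ 60.5  12.6  -6.    0.  -71.5  15.8]
-> [0.5  0.   0.26] tool delta [ 0.0007  0.3783 -0.1455]
-> [ 0.4696 -0.361   0.2   ] tool delta [ 0.0604  0.3579 -0.0555]
-> [ 0.4696 -0.361   0.12  ] tool delta [ 0.08   -0.0001  0.    ]
roll to jaw||rot y: -0.004
```

```bash
python3 -m creep '{"jaw":[-1,-1,-1,-1,-1,-1,-1,-1,-1,-1],"translation":[[0,0.042,-0.0162],[0,0.042,-0.0162],[0,0.042,-0.0162],[0,0.042,-0.0162],[0,0.042,-0.0162],[0,0.042,-0.0162],[0,0.042,-0.0162],[0,0.042,-0.0162],[0,0.042,-0.0162],[0,0.04,-0.006]],"roll":[0,0,0,0,0,0,0,0,0,0]}'
python3 -m creep '{"jaw":[-1,-1,-1,-1,-1,-1,-1,-1,-1,-1],"translation":[[0,0.04,-0.006],[0,0.04,-0.006],[0,0.04,-0.006],[0,0.04,-0.006],[0.01,0.04,-0.006],[0.01,0.04,-0.006],[0.02,0.04,-0.006],[0.02,0.037,-0.0065],[0.01,0,0],[0,0,0]],"roll":[0,0,0,0,0,0,0,0,0,0]}'
python3 -c "
from h import *
to([*BL,.12],[*BL,.05])
from plant import *
import cv2
c=capture('top');cv2.imwrite('pics/t1.png',cv2.resize(c['image'][120:240,290:420,::-1],None,fx=5,fy=5,interpolation=2))
c=capture('scene');cv2.imwrite('pics/s1.png',cv2.resize(c['image'][180:360,220:400,::-1],None,fx=4,fy=4,interpolation=2))"
```

```text
time_s: 2.1
tcp_pos: [0.4962, -0.038, 0.2603]
eef_rot: [41.7, 90.0, -151.7]
contact_force: [0.8, 0.6, -0.6]
gripper_width: 0.0876
time_s: 3.1
tcp_pos: [0.4684, -0.3559, 0.1881]
eef_rot: [-12.6, 89.7, 153.9]
contact_force: [-0.1, -0.4, -0.3]
gripper_width: 0.0877
t 3.1 tcp [ 0.4684 -0.3559  0.1881] toolx [-0.004  0.002 -1.   ] jaw [-0.234 -0.972 -0.001] F [-0.1 -0.4 -0.3] w 0.0877 J [-18.2  14.2 -13.5  -0.  -62.5  94.7]
-> [ 0.4696 -0.361   0.12  ] tool delta [ 0.0681  0.0047 -0.0026]
-> [ 0.4696 -0.361   0.05  ] tool delta [ 0.07    0.0001 -0.0003]
roll to jaw||rot y: -0.002
```

View pics/t1.png

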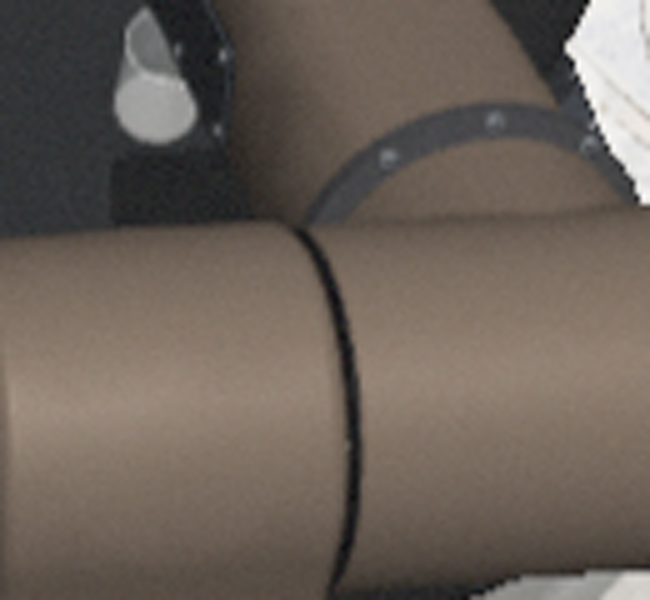

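View pics/s1.png

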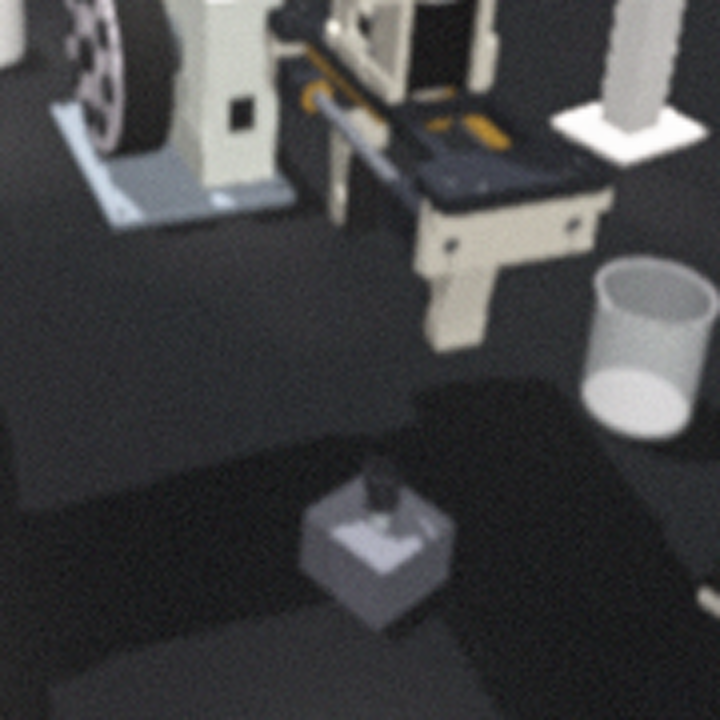

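```bash
python3 -m creep '{"jaw":[-1,-1,-1,-1,-1,-1,-1,-1,-1,-1],"translation":[[0.02,0.0047,-0.0026],[0.025,0,0],[0.025,0,0],[0.02,0,0],[0.015,0,0],[0.012,0,0],[0.01,0,0],[0.007,0,0],[0.004,0,0],[0,0,0]],"roll":[0,0,0,0,0,0,0,0,0,0]}'
python3 -c "
from h import *
to([*BL,.05])
from plant import *
import cv2
c=capture('scene');cv2.imwrite('pics/s2.png',cv2.resize(c['image'][220:360,240:400,::-1],None,fx=5,fy=5,interpolation=2)[:600])"
```

```text
time_s: 4.2
tcp_pos: [0.4712, -0.361, 0.0524]
eef_rot: [-4.1, 90.0, 162.5]
contact_force: [0.0, -1.0, 0.3]
gripper_width: 0.0878
t 4.2 tcp [ 0.4712 -0.361   0.0524] toolx [-0.  0. -1.] jaw [-0.232 -0.973 -0.   ] F [ 0.  -1.   0.3] w 0.0878 J [-18.6  22.5 -21.8   0.  -45.7  95.2]
-> [ 0.4696 -0.361   0.05  ] tool delta [0.0024 0.0003 0.0016]
roll to jaw||rot y: 0.0
```

View pics/s2.png

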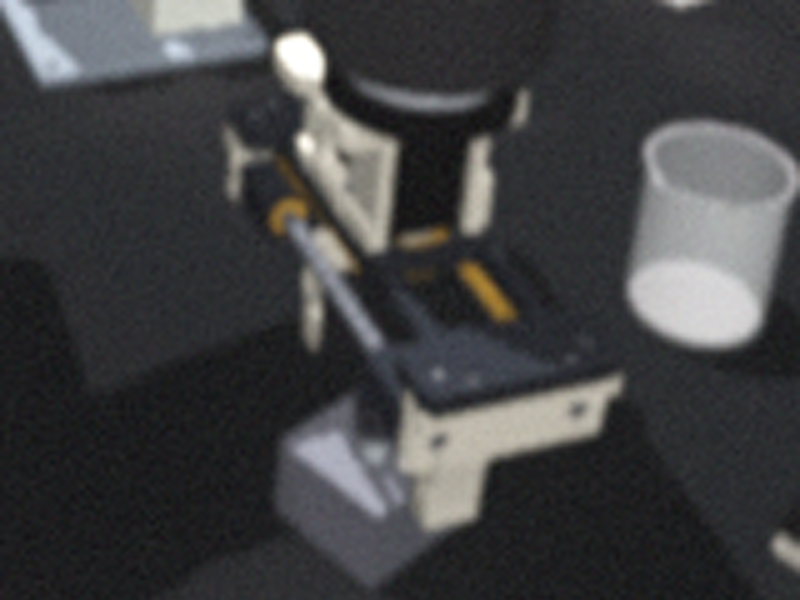

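```bash
python3 -m creep '{"jaw":[-1,-1,0,0.5,1,1,1,1,1,1],"translation":[[0.003,0,0.0015],[0,0,0],[0,0,0],[0,0,0],[0,0,0],[0,0,0],[0,0,0],[0,0,0],[0,0,0],[0,0,0]],"roll":[0,0,0,0,0,0,0,0,0,0]}' 25
python3 -c "
from h import *
to([*BL,.05])"
```

```text
time_s: 5.25
tcp_pos: [0.4698, -0.3607, 0.0495]
eef_rot: [122.1, 90.0, -71.3]
contact_force: [0.4, 0.5, 0.2]
gripper_width: 0.0292
t 5.25 tcp [ 0.4698 -0.3607  0.0495] toolx [ 0. -0. -1.] jaw [-0.232 -0.973  0.   ] F [0.4 0.5 0.2] w 0.0292 J [-18.6  22.6 -22.2   0.  -45.2  95.2]
-> [ 0.4696 -0.361   0.05  ] tool delta [-0.0005  0.0003  0.0001]
roll to jaw||rot y: 0.0
```

Still closing; give it more time.

```bash
python3 -m creep '{"jaw":[1,1,1,1,1,1,1,1,1,1],"translation":[[0,0,0],[0,0,0],[0,0,0],[0,0,0],[0,0,0],[0,0,0],[-0.003,0,0],[-0.005,0,0],[-0.005,0,0],[0,0,0]],"roll":[0,0,0,0,0,0,0,0,0,0]}' 25
```

```text
time_s: 6.25
tcp_pos: [0.4701, -0.3609, 0.0636]
eef_rot: [168.9, 89.9, -24.5]
contact_force: [-0.1, -0.4, -0.1]
gripper_width: 0.0195
```

```bash
python3 -m creep '{"jaw":[1,1,1,1,1,1,1,1,1,1],"translation":[[-0.01,0,0],[-0.02,0,0],[-0.025,0,0],[-0.03,0,0],[-0.035,0,0],[-0.035,0,0],[-0.03,0,0],[-0.02,0,0],[-0.01,0,0],[0,0,0]],"roll":[0,0,0,0,0,0,0,0,0,0]}'
python3 -c "
from h import *
to([*BUSH[:2],.275])
from plant import *
import cv2
c=capture('scene');cv2.imwrite('pics/s3.png',cv2.resize(c['image'][150:300,260:440,::-1],None,fx=4,fy=4,interpolation=2)[:600])"
```

```text
time_s: 7.25
tcp_pos: [0.4702, -0.361, 0.2792]
eef_rot: [168.8, 89.8, -24.6]
contact_force: [0.0, 0.2, -0.1]
gripper_width: 0.0191
t 7.25 tcp [ 0.4702 -0.361   0.2792] toolx [ 0.002 -0.001 -1.   ] jaw [-0.232 -0.973  0.001] F [ 0.   0.2 -0.1] w 0.0191 J [-18.6  11.1  -5.5   0.  -73.3  95.2]
-> [0.6397 0.0774 0.275 ] tool delta [ 0.0041 -0.4658 -0.0634]
roll to jaw||rot y: 0.0
```

View pics/s3.png

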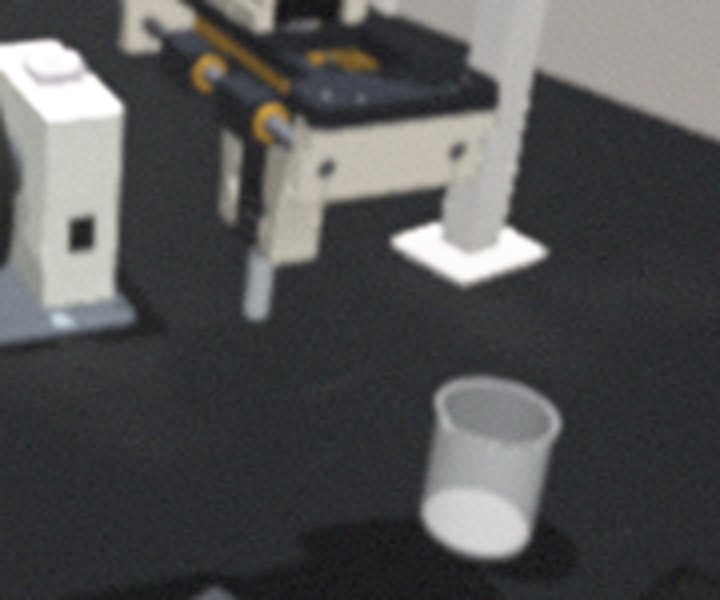

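```bash
python3 -m creep '{"jaw":[1,1,1,1,1,1,1,1,1,1],"translation":[[0,-0.04,-0.0053],[0,-0.048,-0.0066],[0,-0.048,-0.0066],[0,-0.048,-0.0066],[0,-0.048,-0.0066],[0,-0.048,-0.0066],[0,-0.048,-0.0066],[0,-0.048,-0.0066],[0,-0.047,-0.0066],[0,-0.0428,-0.0053]],"roll":[0,0,0,0,0,0,0,0,0,0]}'
python3 -m creep '{"jaw":[1,1,1,1,1,1,1,1,1,1],"translation":[[0.005,0,0],[0.005,0,0],[0,0,0],[0,0,0],[0,0,0],[0,0,0],[0,0,0],[0,0,0],[0,0,0],[0,0,0]],"roll":[0,0,0,0,0,0,0,0,0,0]}'
python3 -c "
from h import *
print(proj('scene',[.4702,-.361,.2397]))
to([*BUSH[:2],.24])
from plant import *
import cv2
c=capture('scene');cv2.imwrite('pics/s4.png',cv2.resize(c['image'][110:230,210:330,::-1],None,fx=5,fy=5,interpolation=2)[:600])
c=capture('top');cv2.imwrite('pics/t4.png',cv2.resize(c['image'][120:240,170:300,::-1],None,fx=5,fy=5,interpolation=2)[:600])"
```

```text
time_s: 8.3
tcp_pos: [0.6391, 0.0798, 0.2754]
eef_rot: [29.3, 89.8, -164.0]
contact_force: [0.7, -0.1, -0.4]
gripper_width: 0.0195
time_s: 9.3
tcp_pos: [0.6394, 0.0777, 0.2676]
eef_rot: [-79.9, 90.0, 86.7]
contact_force: [0.5, 0.1, -0.8]
gripper_width: 0.0194
[[323.9606537 227.9353221]]
t 9.3 tcp [0.6394 0.0777 0.2676] toolx [ 0.  0. -1.] jaw [-0.232 -0.973 -0.   ] F [ 0.5  0.1 -0.8] w 0.0194 J [ 24.3  16.4   0.1  -0.  -73.7  52.4]
-> [0.6397 0.0774 0.24  ] tool delta [ 0.0276  0.0002 -0.0005]
roll to jaw||rot y: 0.0
```

View pics/s4.png

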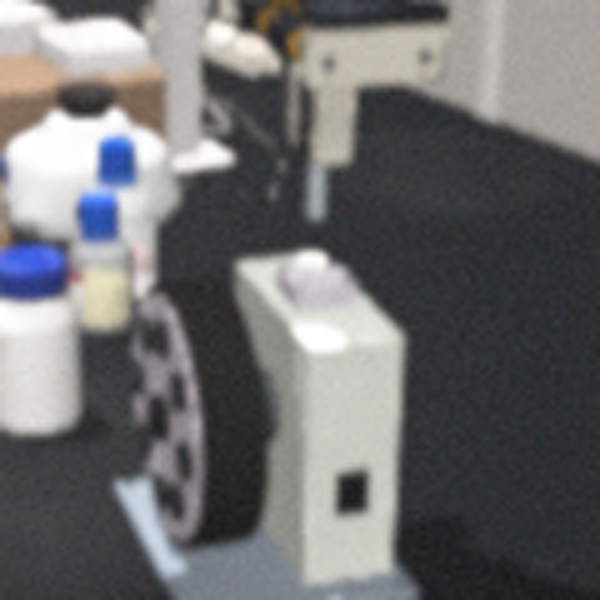

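View pics/t4.png

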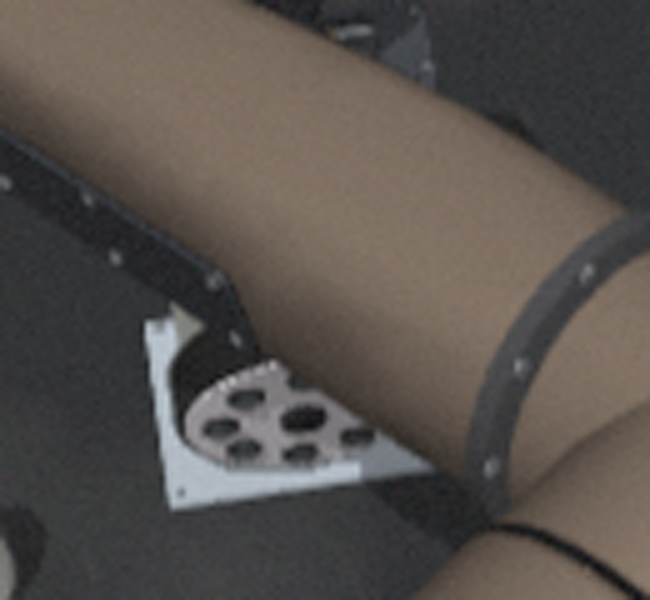

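```bash
python3 -m creep '{"jaw":[1,1,1,1,1,1,1,1,1,1],"translation":[[0.007,0,0],[0.007,0,-0.0005],[0.007,0,0],[0.005,0,0],[0.003,0,0],[0,0,0],[0,0,0],[0,0,0],[0,0,0],[0,0,0]],"roll":[0,0,0,0,0,0,0,0,0,0]}'
python3 -c "
from h import *
c4=np.array([[15,-20,190],[55,-20,190],[55,20,190],[15,20,190],[35,0,190]])
print(((proj('scene',place(ROT,c4))-[240,130]+.5)*10-.5).round(0).tolist())
s,R=st()
print(((proj('scene',s['tcp_pos']-[0,0,.0395])-[240,130]+.5)*10-.5))
from plant import *
import cv2
c=capture('scene');cv2.imwrite('pics/s5.png',cv2.resize(c['image'][130:190,240:310,::-1],None,fx=10,fy=10,interpolation=2)[:600])"
```

```text
time_s: 10.4
tcp_pos: [0.64, 0.0776, 0.2388]
eef_rot: [-146.9, 90.0, 19.7]
contact_force: [-0.5, -0.3, -0.7]
gripper_width: 0.0195
[[291.0, 377.0], [414.0, 364.0], [370.0, 321.0], [251.0, 332.0], [332.0, 348.0]]
t 10.4 tcp [0.64   0.0776 0.2388] toolx [ 0.  0. -1.] jaw [-0.232 -0.973 -0.   ] F [-0.5 -0.3 -0.7] w 0.0195 J [ 24.2  17.3  -2.4   0.  -70.3  52.4]
[[332.62319516 319.60116815]]
```

View pics/s5.png

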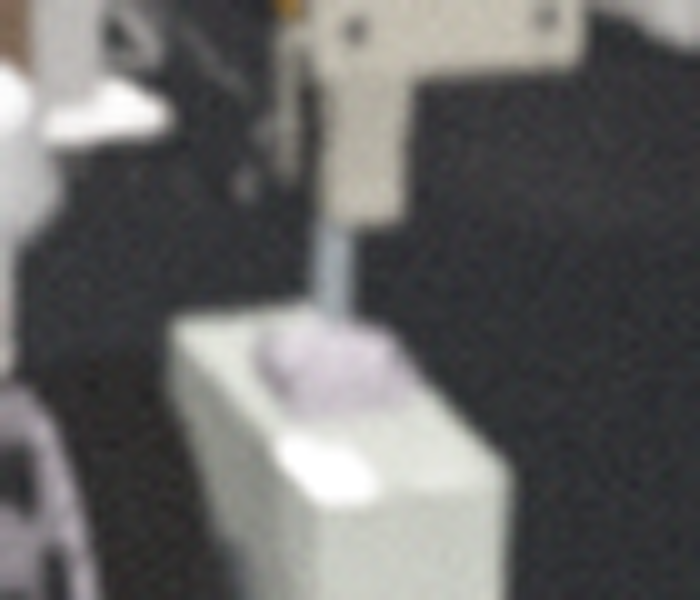

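```bash
python3 -m creep '{"jaw":[1,1,1,1,1,1,1,1,1,1],"translation":[[0.004,0,0],[0.003,0,0],[0.002,0,0],[0.0015,0,0],[0.001,0,0],[0.001,0,0],[0.001,0,0],[0,0,0],[0,0,0],[0,0,0]],"roll":[0,0,0,0,0,0,0,0,0,0]}'
python3 -c "
from h import *
st();to([*BUSH[:2],.22])"
```

```text
time_s: 11.45
tcp_pos: [0.6399, 0.0776, 0.2251]
eef_rot: [-153.3, 90.0, 13.3]
contact_force: [0.1, 0.1, -1.3]
gripper_width: 0.0194
t 11.45 tcp [0.6399 0.0776 0.2251] toolx [ 0.  0. -1.] jaw [-0.232 -0.973 -0.   ] F [ 0.1  0.1 -1.3] w 0.0194 J [ 24.2  17.8  -3.6   0.  -68.7  52.4]
t 11.45 tcp [0.6399 0.0776 0.2251] toolx [ 0.  0. -1.] jaw [-0.232 -0.973 -0.   ] F [ 0.1  0.1 -1.3] w 0.0194 J [ 24.2  17.8  -3.6   0.  -68.7  52.4]
-> [0.6397 0.0774 0.22  ] tool delta [0.0051 0.0002 0.0001]
roll to jaw||rot y: 0.0
```

```bash
python3 -m creep '{"jaw":[1,1,1,1,1,1,1,1,1,1],"translation":[[0.001,0,0],[0.001,0,0],[0.002,0,0],[0.002,0,0],[0.002,0,0],[0.002,0,0],[0.002,0,0],[0.002,0,0],[0.001,0,0],[0,0,0]],"roll":[0,0,0,0,0,0,0,0,0,0]}'
python3 -c "
from h import *
st();to([*BUSH[:2],.2045])"
```

```text
time_s: 12.45
tcp_pos: [0.6399, 0.0776, 0.2099]
eef_rot: [-57.0, 90.0, 109.6]
contact_force: [1.8, 0.9, -0.7]
gripper_width: 0.0196
t 12.45 tcp [0.6399 0.0776 0.2099] toolx [-0.  0. -1.] jaw [-0.232 -0.973 -0.   ] F [ 1.8  0.9 -0.7] w 0.0196 J [ 24.2  18.3  -4.8  -0.  -66.9  52.4]
t 12.45 tcp [0.6399 0.0776 0.2099] toolx [-0.  0. -1.] jaw [-0.232 -0.973 -0.   ] F [ 1.8  0.9 -0.7] w 0.0196 J [ 24.2  18.3  -4.8  -0.  -66.9  52.4]
-> [0.6397 0.0774 0.2045] tool delta [0.0054 0.0003 0.0001]
roll to jaw||rot y: 0.0
```

```bash
python3 -m creep '{"jaw":[1,1,1,1,1,1,1,1,1,1],"translation":[[0.001,-0.0003,-0.0006],[0.001,0,0],[0.001,0,0],[0.001,0,0],[0,0,0],[0,0,0],[0,0,0],[0,0,0],[0,0,0],[0,0,0]],"roll":[0,0,0,0,0,0,0,0,0,0]}'
python3 -c "
from h import *
st()"
```

```text
time_s: 13.45
tcp_pos: [0.6405, 0.0777, 0.2061]
eef_rot: [-125.5, 90.0, 41.1]
contact_force: [-0.2, 0.7, -0.4]
gripper_width: 0.0193
t 13.45 tcp [0.6405 0.0777 0.2061] toolx [ 0.  0. -1.] jaw [-0.232 -0.973 -0.   ] F [-0.2  0.7 -0.4] w 0.0193 J [ 24.2  18.5  -5.   -0.  -66.5  52.4]
```

```bash
python3 -m creep '{"jaw":[0,0,0,0,0,0,0,0,0,0],"translation":[[0,0,0],[0,0,0],[0,0,0],[0,0,0],[0,0,0],[0,0,0],[-0.002,0,0],[-0.01,0,0],[-0.02,0,0],[-0.025,0,0]],"roll":[0,0,0,0,0,0,0,0,0,0]}'
python3 -c "
from h import *
st();to([*WT[:2],.265])
from plant import *
import cv2
c=capture('scene');cv2.imwrite('pics/s6.png',cv2.resize(c['image'][130:190,240:310,::-1],None,fx=10,fy=10,interpolation=2)[:600])"
```

```text
time_s: 14.45
tcp_pos: [0.6402, 0.0776, 0.2636]
eef_rot: [36.8, 89.9, -156.6]
contact_force: [0.4, 0.4, 0.0]
gripper_width: 0.0434
t 14.45 tcp [0.6402 0.0776 0.2636] toolx [-0.001 -0.001 -1.   ] jaw [-0.232 -0.973  0.001] F [0.4 0.4 0. ] w 0.0434 J [ 24.2  16.6  -0.1  -0.  -73.3  52.4]
t 14.45 tcp [0.6402 0.0776 0.2636] toolx [-0.001 -0.001 -1.   ] jaw [-0.232 -0.973  0.001] F [0.4 0.4 0. ] w 0.0434 J [ 24.2  16.6  -0.1  -0.  -73.3  52.4]
-> [0.5648 0.0952 0.265 ] tool delta [-0.0013  0.0003  0.0774]
roll to jaw||rot y: 0.0
```

View pics/s6.png

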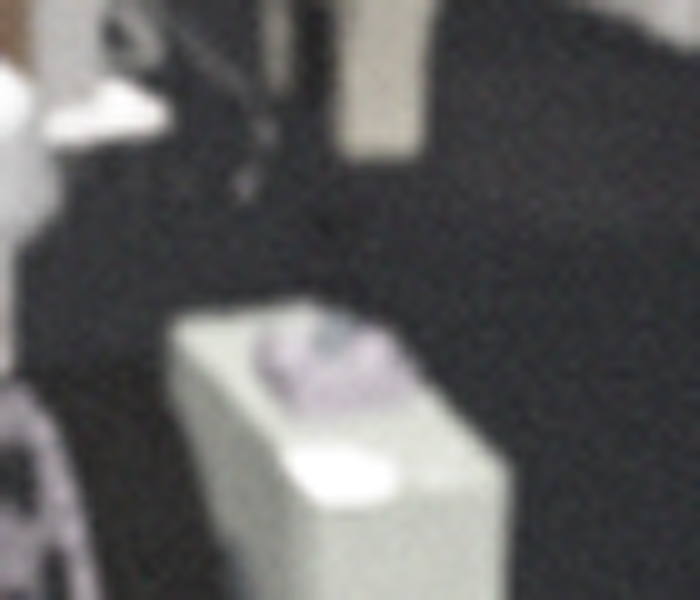

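```bash
python3 -m creep '{"jaw":[1,1,1,1,1,1,1,1,1,1],"translation":[[0,0.002,0.015],[0,0.006,0.018],[0,0.006,0.018],[0,0.006,0.016],[0,0.004,0.01],[0.015,0,0],[0.02,0,0],[0.012,0,0],[0.006,0,0],[0,0,0]],"roll":[0,0,0,0,0,0,0,0,0,0]}'
python3 -c "
from h import *
st();to([*place(ROT,[[-42,-24,192]])[0]])"
```

```text
time_s: 15.5
tcp_pos: [0.56, 0.0721, 0.2095]
eef_rot: [43.9, 89.9, -149.5]
contact_force: [0.9, 0.3, -0.0]
gripper_width: 0.0006
t 15.5 tcp [0.56   0.0721 0.2095] toolx [-0.001 -0.001 -1.   ] jaw [-0.232 -0.973  0.001] F [ 0.9  0.3 -0. ] w 0.0006 J [ 27.2  10.9 -14.9   0.  -64.3  49.4]
t 15.5 tcp [0.56   0.0721 0.2095] toolx [-0.001 -0.001 -1.   ] jaw [-0.232 -0.973  0.001] F [ 0.9  0.3 -0. ] w 0.0006 J [ 27.2  10.9 -14.9   0.  -64.3  49.4]
-> [0.5593 0.0719 0.192 ] tool delta [0.0175 0.0003 0.0006]
roll to jaw||rot y: 0.0
```

```bash
python3 -m creep '{"jaw":[1,1,1,1,1,1,1,1,1,1],"translation":[[0.008,0,0],[0.005,0,0],[0.003,0,0],[0.001,0,0],[0.001,0,0],[0.0005,0,0],[0.0005,0,0],[0.0005,0,0],[0,0,0],[0,0,0]],"roll":[0,0,0,0,0,0,0,0,0,0]}'
python3 -c "
from h import *
st()"
```

```text
time_s: 16.5
tcp_pos: [0.5601, 0.0722, 0.1906]
eef_rot: [176.8, 90.0, -16.6]
contact_force: [0.2, 0.4, 0.2]
gripper_width: 0.0008
t 16.5 tcp [0.5601 0.0722 0.1906] toolx [ 0. -0. -1.] jaw [-0.232 -0.973  0.   ] F [0.2 0.4 0.2] w 0.0008 J [ 27.2  11.8 -16.5   0.  -61.8  49.4]
```

```bash
python3 -m creep '{"jaw":[1,1,1,1,1,1,1,1,1,1],"translation":[[0.0005,0,0],[0.0005,0,0],[0.0005,0,0],[0.0005,0,0],[0,0,0],[0,0,0],[0,0,0],[0,0,0],[0,0,0],[0,0,0]],"roll":[0,0,0,0,0,0,0,0,0,0]}'
python3 -c "
from h import *
st()"
```

```text
time_s: 17.5
tcp_pos: [0.5601, 0.0722, 0.1886]
eef_rot: [-161.2, 90.0, 5.4]
contact_force: [-0.4, 0.3, 1.1]
gripper_width: 0.0002
t 17.5 tcp [0.5601 0.0722 0.1886] toolx [ 0.  0. -1.] jaw [-0.232 -0.973 -0.   ] F [-0.4  0.3  1.1] w 0.0002 J [ 27.2  11.9 -16.6   0.  -61.5  49.4]
```

```bash
python3 -m creep '{"jaw":[1,1,1,1,1,1,1,1,1,1],"translation":[[0.0008,0,0],[-0.0003,-0.005,0],[-0.0003,-0.005,0],[-0.0003,-0.005,0],[0,-0.005,0],[0,-0.005,0],[0,-0.005,0],[0.0003,-0.005,0],[0.0003,-0.005,0],[0.0003,-0.005,0]],"roll":[0,0,0,0,0,0,0,0,0,0]}'
python3 -c "
from h import *
st()
from plant import *
import cv2
c=capture('top');cv2.imwrite('pics/t7.png',cv2.resize(c['image'][130:230,170:280,::-1],None,fx=6,fy=6,interpolation=2)[:600])"
```

```text
time_s: 18.5
tcp_pos: [0.5707, 0.1166, 0.1878]
eef_rot: [-143.8, 90.0, 22.8]
contact_force: [-0.8, -0.8, 3.8]
gripper_width: 0.0003
t 18.5 tcp [0.5707 0.1166 0.1878] toolx [ 0.  0. -1.] jaw [-0.231 -0.973 -0.   ] F [-0.8 -0.8  3.8] w 0.0003 J [ 30.8  13.5 -14.5   0.  -61.9  45.8]
```

View pics/t7.png

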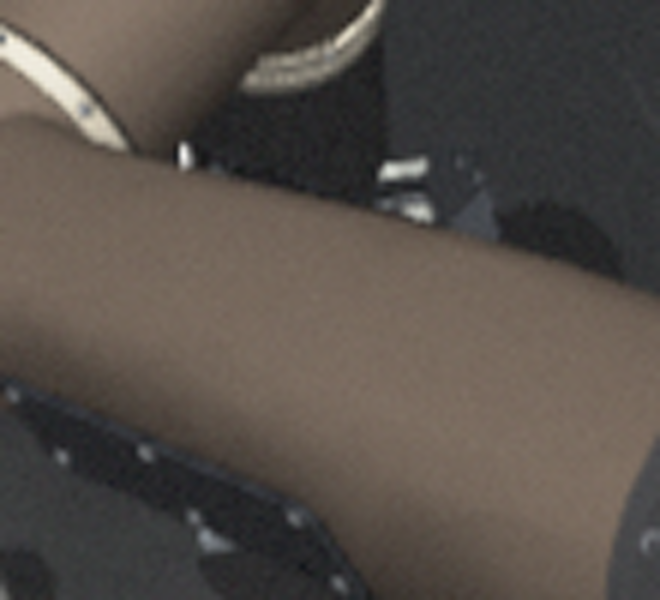

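```bash
python3 -m creep '{"jaw":[1,1,1,1,1,1,1,1,1,1],"translation":[[-0.006,0,0],[-0.004,0.004,0],[0,0.014,0],[0,0.014,0],[0,0.01,0],[0.002,0.004,0],[0.004,0,0],[0.002,0,0],[0.0015,0,0],[0,0,0]],"roll":[0,0,0,0,0,0,0,0,0,0]}'
python3 -c "
from h import *
st();print(place(ROT,[[-42,-24,192]])[0])
from plant import *
import cv2
c=capture('scene');cv2.imwrite('pics/s7.png',cv2.resize(c['image'][130:190,240:310,::-1],None,fx=10,fy=10,interpolation=2)[:600])"
```

```text
time_s: 19.55
tcp_pos: [0.5597, 0.0713, 0.1881]
eef_rot: [61.6, 90.0, -131.8]
contact_force: [-1.3, -0.8, 2.5]
gripper_width: 0.0004
t 19.55 tcp [0.5597 0.0713 0.1881] toolx [-0.001 -0.001 -1.   ] jaw [-0.231 -0.973  0.001] F [-1.3 -0.8  2.5] w 0.0004 J [ 27.1  11.9 -16.7   0.  -61.5  49.5]
[0.55928146 0.07188679 0.192     ]
```

View pics/s7.png

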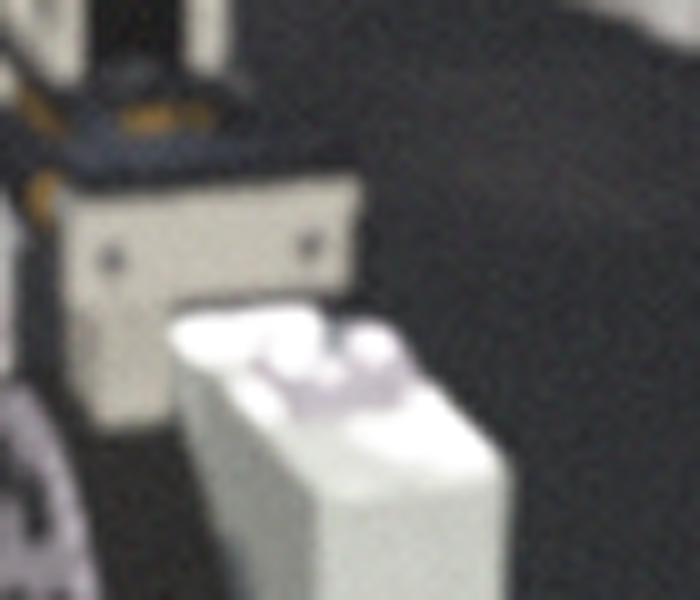

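```bash
python3 -m creep '{"jaw":[1,1,1,1,1,1,1,1,1,1],"translation":[[0.0003,-0.003,0],[-0.0003,-0.005,0],[-0.0003,-0.005,0],[-0.0003,-0.005,0],[0,-0.005,0],[0,-0.005,0],[0,-0.005,0],[0.0003,-0.005,0],[0.0003,-0.005,0],[0.0003,-0.005,0]],"roll":[0,0,0,0,0,0,0,0,0,0]}'
python3 -m creep '{"jaw":[1,1,1,1,1,1,1,1,1,1],"translation":[[-0.006,0,0],[-0.004,0.004,0],[0,0.014,0],[0,0.014,0],[0,0.012,0],[0.002,0.004,0],[0.004,0,0],[0.002,0,0],[0.0015,0,0],[0,0,0]],"roll":[0,0,0,0,0,0,0,0,0,0]}'
python3 -c "
from h import *
st()
from plant import *
import cv2
c=capture('scene');cv2.imwrite('pics/s8.png',cv2.resize(c['image'][130:190,240:310,::-1],None,fx=10,fy=10,interpolation=2)[:600])"
```

```text
time_s: 20.6
tcp_pos: [0.5712, 0.1184, 0.1879]
eef_rot: [-138.6, 90.0, 28.0]
contact_force: [0.3, -1.2, 3.1]
gripper_width: 0.0005
time_s: 21.6
tcp_pos: [0.5598, 0.0713, 0.1882]
eef_rot: [59.4, 90.0, -134.0]
contact_force: [-1.1, -0.8, 1.3]
gripper_width: 0.0005
t 21.6 tcp [0.5598 0.0713 0.1882] toolx [-0.001 -0.001 -1.   ] jaw [-0.231 -0.973  0.001] F [-1.1 -0.8  1.3] w 0.0005 J [ 27.1  11.9 -16.7   0.  -61.5  49.5]
```

View pics/s8.png

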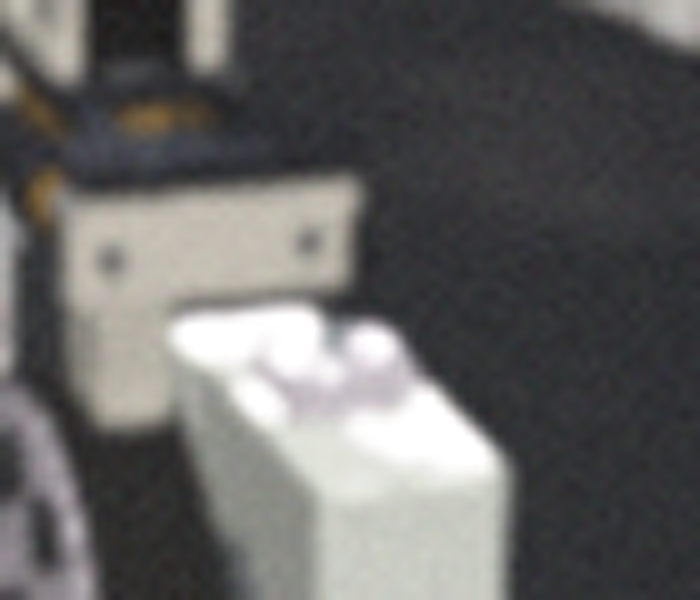

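```bash
python3 -m creep '{"jaw":[1,1,1,1,1,1,1,1,1,1],"translation":[[0.0005,-0.003,0],[-0.0003,-0.005,0],[-0.0003,-0.005,0],[-0.0003,-0.005,0],[0,-0.005,0],[0,-0.005,0],[0,-0.005,0],[0.0003,-0.005,0],[0.0003,-0.005,0],[0.0003,-0.005,0]],"roll":[0,0,0,0,0,0,0,0,0,0]}'
python3 -m creep '{"jaw":[1,1,1,1,1,1,1,1,1,1],"translation":[[-0.006,0,0],[-0.004,0.004,0],[0,0.014,0],[0,0.014,0],[0,0.012,0],[0.002,0.004,0],[0.004,0,0],[0.002,0,0],[0.0015,0,0],[0,0,0]],"roll":[0,0,0,0,0,0,0,0,0,0]}'
python3 -c "
from h import *
st()
from plant import *
import cv2
c=capture('scene');cv2.imwrite('pics/s9.png',cv2.resize(c['image'][130:190,240:310,::-1],None,fx=10,fy=10,interpolation=2)[:600])"
```

```text
time_s: 22.65
tcp_pos: [0.5711, 0.1184, 0.1879]
eef_rot: [-146.7, 90.0, 19.9]
contact_force: [-0.5, -1.2, 3.5]
gripper_width: 0.0004
time_s: 23.65
tcp_pos: [0.5598, 0.0713, 0.1882]
eef_rot: [60.0, 90.0, -133.4]
contact_force: [-1.2, -0.8, 1.2]
gripper_width: 0.0003
t 23.65 tcp [0.5598 0.0713 0.1882] toolx [-0.001 -0.001 -1.   ] jaw [-0.231 -0.973  0.001] F [-1.2 -0.8  1.2] w 0.0003 J [ 27.1  11.9 -16.7   0.  -61.5  49.5]
```

View pics/s9.png

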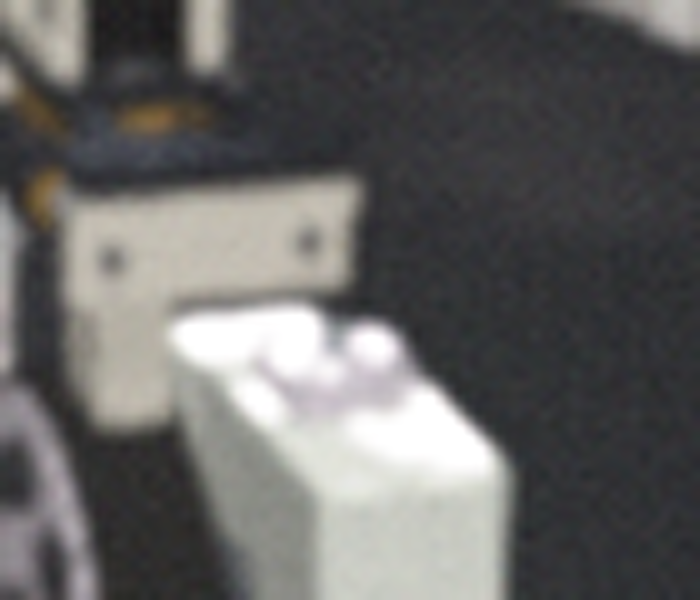

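```bash
python3 -m creep '{"jaw":[1,1,1,1,1,1,1,1,1,1],"translation":[[0.0005,-0.003,0],[-0.0003,-0.005,0],[-0.0003,-0.005,0],[-0.0003,-0.005,0],[0,-0.005,0],[0,-0.005,0],[0,-0.005,0],[0.0003,-0.005,0],[0.0003,-0.005,0],[0.0003,-0.005,0]],"roll":[0,0,0,0,0,0,0,0,0,0]}'
python3 -m creep '{"jaw":[1,1,1,1,1,1,1,1,1,1],"translation":[[-0.006,0,0],[-0.004,0.004,0],[0,0.014,0],[0,0.014,0],[0,0.012,0],[0.002,0.004,0],[0.004,0,0],[0.002,0,0],[0.0015,0,0],[0,0,0]],"roll":[0,0,0,0,0,0,0,0,0,0]}'
python3 -c "
from h import *
st()
from plant import *
import cv2
c=capture('scene');cv2.imwrite('pics/s10.png',cv2.resize(c['image'][130:190,240:310,::-1],None,fx=10,fy=10,interpolation=2)[:600])"
```

```text
time_s: 24.7
tcp_pos: [0.5711, 0.1184, 0.1879]
eef_rot: [34.3, 90.0, -159.1]
contact_force: [-0.5, -2.2, 3.9]
gripper_width: 0.0003
time_s: 25.7
tcp_pos: [0.5598, 0.0713, 0.1883]
eef_rot: [60.4, 90.0, -133.0]
contact_force: [-1.0, -0.5, 2.1]
gripper_width: 0.0004
t 25.7 tcp [0.5598 0.0713 0.1883] toolx [-0.001 -0.001 -1.   ] jaw [-0.231 -0.973  0.001] F [-1.  -0.5  2.1] w 0.0004 J [ 27.1  11.9 -16.7   0.  -61.5  49.5]
```

View pics/s10.png

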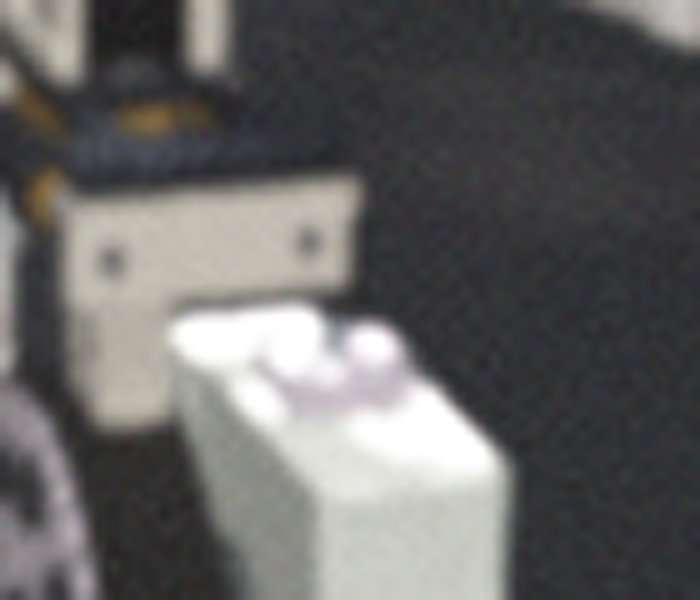

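```bash
python3 -m creep '{"jaw":[1,1,1,1,1,1,1,1,1,1],"translation":[[0.0005,-0.003,0],[-0.0003,-0.005,0],[-0.0003,-0.005,0],[-0.0003,-0.005,0],[0,-0.005,0],[0,-0.005,0],[0,-0.005,0],[0.0003,-0.005,0],[0.0003,-0.005,0],[0.0003,-0.005,0]],"roll":[0,0,0,0,0,0,0,0,0,0]}'
python3 -c "
from h import *
st()
from plant import *
import cv2
c=capture('scene');cv2.imwrite('pics/s11.png',cv2.resize(c['image'][130:190,240:310,::-1],None,fx=10,fy=10,interpolation=2)[:600])"
```

```text
time_s: 26.75
tcp_pos: [0.571, 0.1184, 0.1879]
eef_rot: [17.2, 90.0, -176.1]
contact_force: [-0.4, -2.9, 5.3]
gripper_width: 0.0006
t 26.75 tcp [0.571  0.1184 0.1879] toolx [-0. -0. -1.] jaw [-0.232 -0.973  0.   ] F [-0.4 -2.9  5.3] w 0.0006 J [ 30.9  13.6 -14.4  -0.  -62.   45.7]
```

View pics/s11.png

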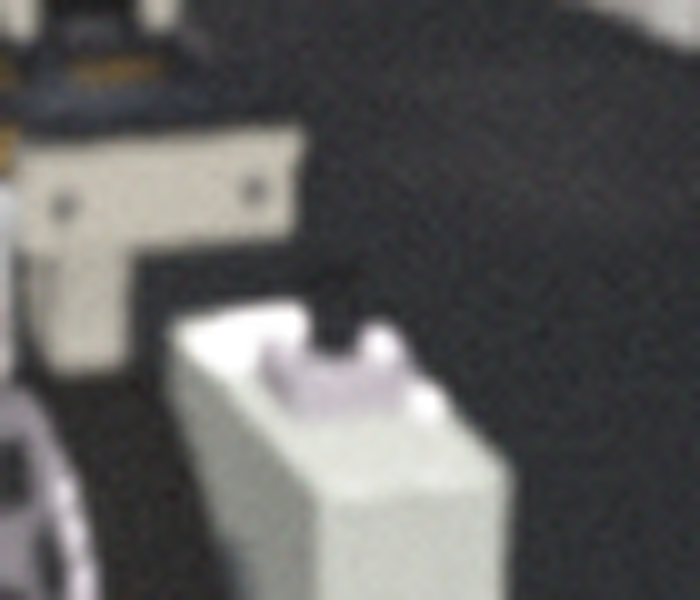

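```bash
python3 -m creep '{"jaw":[1,1,1,1,1,1,1,1,1,1],"translation":[[-0.006,0,0],[-0.01,0,0],[-0.02,0,0],[-0.03,0,0],[-0.02,-0.02,0.01],[0,-0.03,0.02],[0,-0.03,0.02],[0,-0.02,0],[0,0,0],[0,0,0]],"roll":[0,0,0,0,0,0,0,0,0,0]}'
python3 -c "
from h import *
st()
from plant import *
import cv2
for h in(0,3,7,15):
  a=np.linspace(0,6.28,60);P=BUSH+np.c_[.01*np.cos(a),.01*np.sin(a),0*a+h/1000]
  q=((proj('scene',P)-[240,130]+.5)*10-.5);q2=((proj('scene',P+[0,0,.028])-[240,130]+.5)*10-.5)
  print(h,'bottom',q[:,1].max().round(),'top',q2[:,1].min().round(),'x',q[:,0].min().round(),q[:,0].max().round())
im=capture('scene')['image'];c=im[130:190,240:310,::-1]
cv2.imwrite('pics/s12.png',cv2.resize(cv2.convertScaleAbs(c,alpha=1.0),None,fx=10,fy=10,interpolation=2)[:600])
cv2.imwrite('pics/s12b.png',cv2.resize(cv2.convertScaleAbs(c,alpha=3.0),None,fx=10,fy=10,interpolation=2)[:600])
im=capture('top')['image'];cv2.imwrite('pics/t12.png',cv2.resize(im[130:230,170:280,::-1],None,fx=6,fy=6,interpolation=2)[:600])
"
```

```text
time_s: 27.8
tcp_pos: [0.5456, 0.2271, 0.274]
eef_rot: [41.9, 90.0, -151.5]
contact_force: [0.7, -0.3, -0.0]
gripper_width: 0.0002
t 27.8 tcp [0.5456 0.2271 0.274 ] toolx [-0. -0. -1.] jaw [-0.231 -0.973  0.   ] F [ 0.7 -0.3 -0. ] w 0.0002 J [ 41.5  11.1  -6.1  -0.  -72.8  35.1]
0 bottom 360.0 top 252.0 x 300.0 364.0
3 bottom 350.0 top 243.0 x 300.0 364.0
7 bottom 338.0 top 231.0 x 300.0 364.0
15 bottom 314.0 top 206.0 x 301.0 365.0
```

View pics/s12.png

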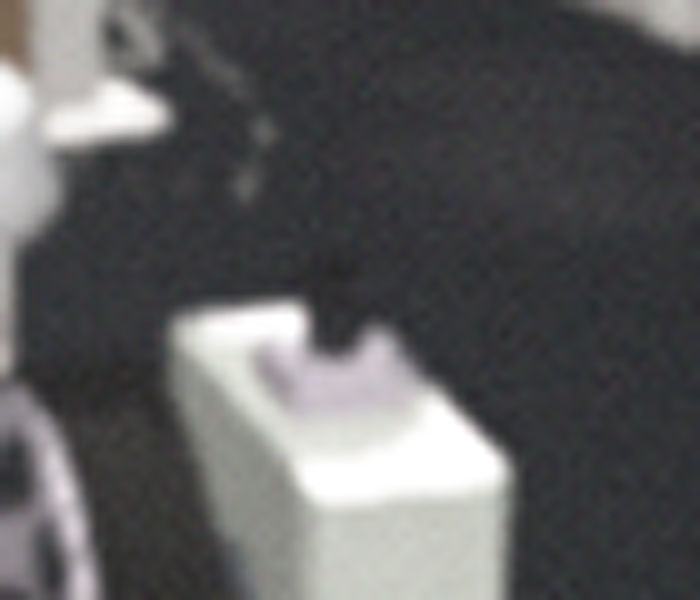

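View pics/s12b.png

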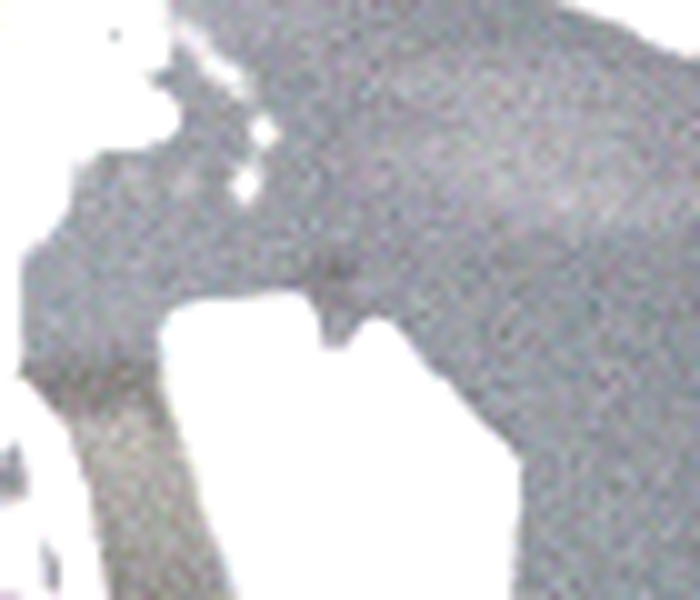

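View pics/t12.png

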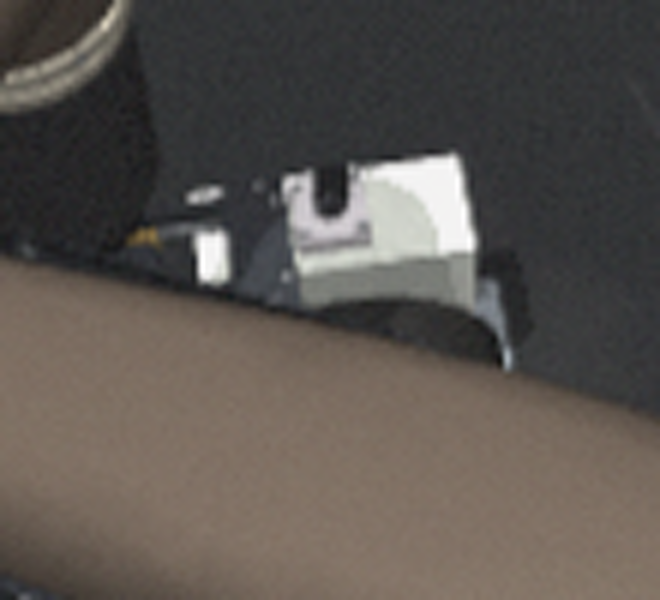

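```bash
python3 -c "
from h import *
to([.6403,.0776,.27])"
```

```text
t 27.9 tcp [0.5456 0.2262 0.2739] toolx [-0. -0. -1.] jaw [-0.232 -0.973  0.   ] F [-0.  -0.1 -0.2] w 0.0005 J [ 41.5  11.1  -6.1  -0.  -72.8  35.1]
-> [0.6403 0.0776 0.27  ] tool delta [ 0.0039  0.1226 -0.1266]
roll to jaw||rot y: -0.0
```

```bash
python3 -m creep '{"jaw":[1,1,1,1,1,1,1,1,1,1],"translation":[[0,0.02,-0.021],[0,0.03,-0.031],[0,0.03,-0.031],[0,0.025,-0.026],[0,0.0176,-0.0176],[0.015,0,0],[0.015,0,0],[0.01,0,0],[0.004,0,0],[0,0,0]],"roll":[0,0,0,0,0,0,0,0,0,0]}'
python3 -c "
from h import *
to([.6403,.0776,.218])"
```

```text
time_s: 28.9
tcp_pos: [0.64, 0.0779, 0.2297]
eef_rot: [41.8, 90.0, -151.6]
contact_force: [0.3, 0.3, 0.1]
gripper_width: 0.0002
t 28.9 tcp [0.64   0.0779 0.2297] toolx [-0.001 -0.    -1.   ] jaw [-0.232 -0.973  0.001] F [0.3 0.3 0.1] w 0.0002 J [ 24.2  17.6  -3.1   0.  -69.3  52.3]
-> [0.6403 0.0776 0.218 ] tool delta [ 0.0117  0.0002 -0.0003]
roll to jaw||rot y: -0.0
```

```bash
python3 -m creep '{"jaw":[1,1,1,1,1,1,1,1,1,1],"translation":[[0.003,0,0],[0.002,0,0],[0.001,0,0],[0.001,0,0],[0.001,0,0],[0.001,0,0],[0.0005,0,0],[0,0,0],[0,0,0],[0,0,0]],"roll":[0,0,0,0,0,0,0,0,0,0]}'
python3 -c "
from h import *
st()"
```

```text
time_s: 29.9
tcp_pos: [0.6403, 0.0782, 0.2205]
eef_rot: [-148.8, 90.0, 17.8]
contact_force: [-0.3, -0.2, -0.6]
gripper_width: 0.0004
t 29.9 tcp [0.6403 0.0782 0.2205] toolx [ 0.  0. -1.] jaw [-0.232 -0.973 -0.   ] F [-0.3 -0.2 -0.6] w 0.0004 J [ 24.3  18.   -3.9   0.  -68.1  52.3]
```

```bash
python3 -m creep '{"jaw":[1,1,1,1,1,1,1,1,1,1],"translation":[[0.0004,0,0],[0.0004,0,0],[0.0004,0,0],[0.0004,0,0],[0.0004,0,0],[0,0,0],[0,0,0],[0,0,0],[0,0,0],[0,0,0]],"roll":[0,0,0,0,0,0,0,0,0,0]}'
python3 -c "
from h import *
st()"
```

```text
time_s: 30.9
tcp_pos: [0.6404, 0.0783, 0.2189]
eef_rot: [-153.5, 90.0, 13.1]
contact_force: [-0.9, 1.4, 5.7]
gripper_width: 0.0007
t 30.9 tcp [0.6404 0.0783 0.2189] toolx [ 0.001  0.    -1.   ] jaw [-0.232 -0.973 -0.   ] F [-0.9  1.4  5.7] w 0.0007 J [ 24.3  18.   -4.    0.  -67.9  52.3]
```

```bash
python3 -m creep '{"jaw":[1,1,1,1,1,1,1,1,1,1],"translation":[[0.0002,0,0],[0.0001,0,0],[0.0001,0,0],[0,0,0],[0,0,0],[0,0,0],[0,0,0],[0,0,0],[0,0,0],[0,0,0]],"roll":[0,0,0,0,0,0,0,0,0,0]}'
python3 -c "
from h import *
st()"
```

```text
time_s: 31.9
tcp_pos: [0.6406, 0.0784, 0.2188]
eef_rot: [-150.4, 89.9, 16.2]
contact_force: [-2.0, 0.8, 5.9]
gripper_width: 0.0006
t 31.9 tcp [0.6406 0.0784 0.2188] toolx [ 0.001  0.    -1.   ] jaw [-0.231 -0.973 -0.001] F [-2.   0.8  5.9] w 0.0006 J [ 24.3  18.   -4.    0.  -67.9  52.3]
```

```bash
python3 -m creep '{"jaw":[1,1,1,1,1,1,1,1,1,1],"translation":[[0.0002,0,0],[0.0002,0,0],[0.0002,0,0],[0,0,0],[0,0,0],[0,0,0],[0,0,0],[0,0,0],[0,0,0],[0,0,0]],"roll":[0,0,0,0,0,0,0,0,0,0]}'
python3 -c "
from h import *
st()"
```

```text
time_s: 32.9
tcp_pos: [0.6408, 0.0786, 0.2186]
eef_rot: [-148.8, 89.9, 17.9]
contact_force: [-1.2, 1.7, 7.6]
gripper_width: 0.0001
t 32.9 tcp [0.6408 0.0786 0.2186] toolx [ 0.002  0.001 -1.   ] jaw [-0.231 -0.973 -0.001] F [-1.2  1.7  7.6] w 0.0001 J [ 24.3  18.   -4.1   0.  -67.8  52.3]
```

```bash
python3 -m creep '{"jaw":[1,1,1,1,1,1,1,1,1,1],"translation":[[0.0002,0,0],[0.0002,0,0],[0.0002,0,0],[0.0002,0,0],[0,0,0],[0,0,0],[0,0,0],[0,0,0],[0,0,0],[0,0,0]],"roll":[0,0,0,0,0,0,0,0,0,0]}'
python3 -c "
from h import *
st();to([.6403,.0776,.218])
from plant import *
import cv2
im=capture('scene')['image'];c=im[130:190,240:310,::-1]
cv2.imwrite('pics/s13.png',cv2.resize(c,None,fx=10,fy=10,interpolation=2))"
```

```text
time_s: 33.9
tcp_pos: [0.6409, 0.0788, 0.2185]
eef_rot: [-147.9, 89.8, 18.8]
contact_force: [-3.8, 3.3, 12.4]
gripper_width: 0.0007
t 33.9 tcp [0.6409 0.0788 0.2185] toolx [ 0.003  0.001 -1.   ] jaw [-0.231 -0.973 -0.002] F [-3.8  3.3 12.4] w 0.0007 J [ 24.3  18.   -4.1   0.  -67.7  52.3]
t 33.9 tcp [0.6409 0.0788 0.2185] toolx [ 0.003  0.001 -1.   ] jaw [-0.231 -0.973 -0.002] F [-3.8  3.3 12.4] w 0.0007 J [ 24.3  18.   -4.1   0.  -67.7  52.3]
-> [0.6403 0.0776 0.218 ] tool delta [0.0005 0.0013 0.0004]
roll to jaw||rot y: 0.001
```

View pics/s13.png

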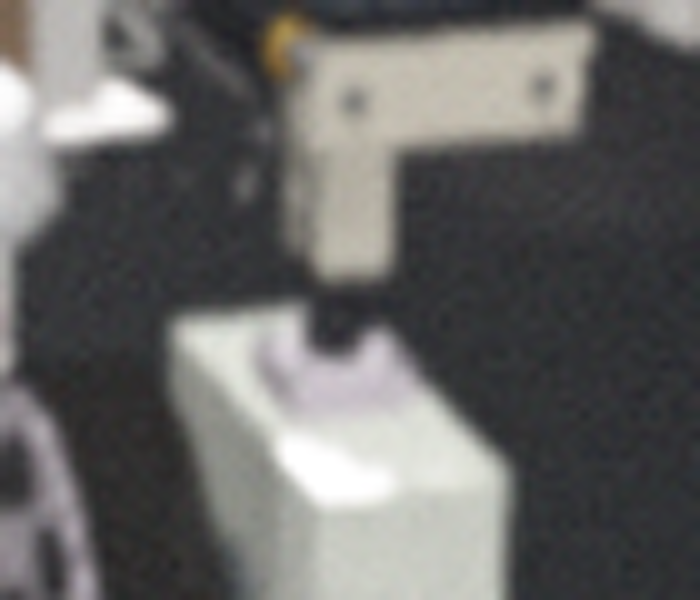

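```bash
python3 -m creep '{"jaw":[1,1,1,1,1,1,1,1,1,1],"translation":[[-0.004,0,0],[-0.01,0,0],[-0.006,0.02,0],[0,0.03,0],[0.01,0.002,0],[0.02,0,0],[0.015,0,0],[0.01,0,0],[0.003,0,0],[0,0,0]],"roll":[0,0,0,0,0,0,0,0,0,0]}'
python3 -c "
from h import *
st()"
```

```text
time_s: 34.95
tcp_pos: [0.6281, 0.0275, 0.1784]
eef_rot: [41.2, 90.0, -152.2]
contact_force: [0.7, 0.3, -0.3]
gripper_width: 0.0003
t 34.95 tcp [0.6281 0.0275 0.1784] toolx [-0.001 -0.    -1.   ] jaw [-0.232 -0.973  0.001] F [ 0.7  0.3 -0.3] w 0.0003 J [ 20.3  18.2  -9.3   0.  -62.6  56.3]
```

```bash
python3 -m creep '{"jaw":[1,1,1,1,1,1,1,1,1,1],"translation":[[0.0005,0,0],[0.0005,0,0],[0.0004,0,0],[0.0004,0,0],[0.0004,0,0],[0.0003,0,0],[0.0002,0,0],[0,0,0],[0,0,0],[0,0,0]],"roll":[0,0,0,0,0,0,0,0,0,0]}'
python3 -c "
from h import *
st()"
```

```text
time_s: 35.95
tcp_pos: [0.6282, 0.0276, 0.1764]
eef_rot: [-160.5, 90.0, 6.1]
contact_force: [-2.2, 1.2, 5.6]
gripper_width: 0.0004
t 35.95 tcp [0.6282 0.0276 0.1764] toolx [ 0.  0. -1.] jaw [-0.232 -0.973 -0.   ] F [-2.2  1.2  5.6] w 0.0004 J [ 20.3  18.2  -9.5   0.  -62.2  56.3]
```

```bash
python3 -m creep '{"jaw":[1,1,1,1,1,1,1,1,1,1],"translation":[[-0.01,0,0],[-0.02,0,0],[-0.03,0,0],[-0.03,0.01,0],[-0.02,0.04,0.02],[0,0.045,0.02],[0,0.045,0.02],[0,0.04,0.02],[0,0,0],[0,0,0]],"roll":[0,0,0,0,0,0,0,0,0,0]}'
python3 -c "
from h import *
st()
from plant import *
import cv2
im=capture('scene')['image']
cv2.imwrite('pics/s14.png',cv2.resize(im[130:190,240:310,::-1],None,fx=10,fy=10,interpolation=2))
cv2.imwrite('pics/s14f.png',im[:,:,::-1])
cv2.imwrite('pics/t14.png',capture('top')['image'][:,:,::-1])
"
```

```text
time_s: 36.95
tcp_pos: [0.5083, -0.1298, 0.2869]
eef_rot: [-161.2, 89.9, 5.3]
contact_force: [0.7, 0.3, 0.4]
gripper_width: 0.0004
t 36.95 tcp [ 0.5083 -0.1298  0.2869] toolx [ 0.002  0.    -1.   ] jaw [-0.233 -0.972 -0.001] F [0.7 0.3 0.4] w 0.0004 J [  7.1   4.2 -12.6   0.  -73.1  69.4]
```

View pics/s14.png

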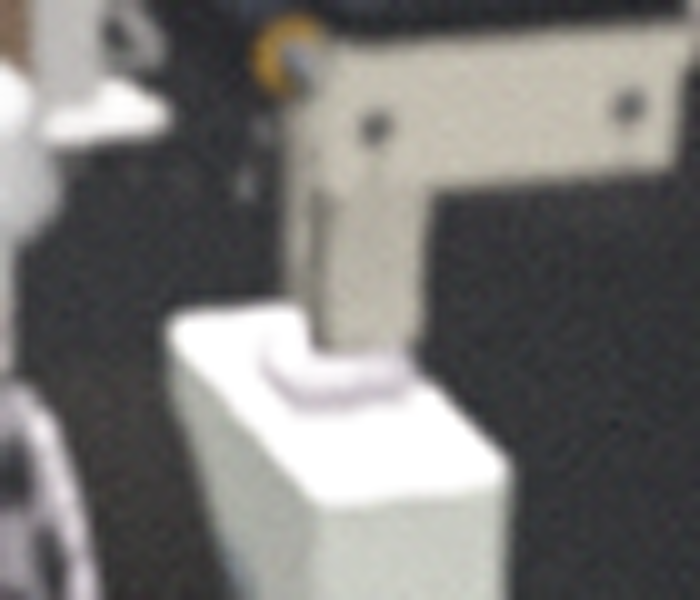

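View pics/t14.png

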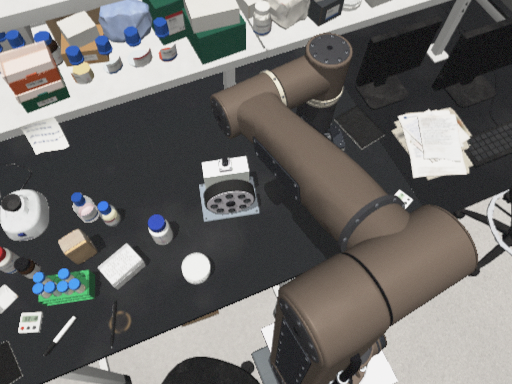

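View pics/s14f.png

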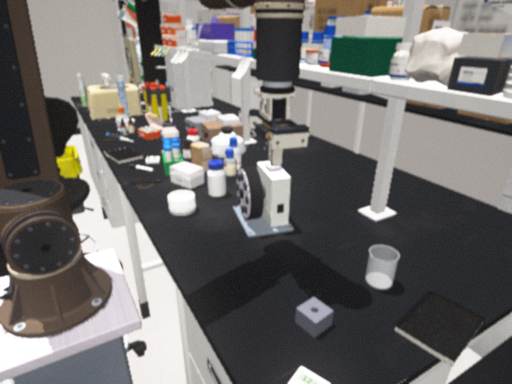

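```bash
python3 -c "
from plant import *
print(get_state()['qd'].round(2));print(close_job())"
```

```text
[ 0.71  0.77  0.16  0.05 -0.1  -0.01]
the job is handed in; nothing more can be done
None
```

The pin is home in the bush and the wheel should be locked. I handed the job in at about 37 s, with the arm clear of everything.

**What I did:** I took the pin from its parking block, lowered it into the bush to about 1.6 mm above the disc, and let go. With a closed fingertip on the tread (1–5 N in my readings), I turned the top of the wheel left in five strokes of about 47 mm. The pin was seen down after the fifth stroke. I then pressed the knob gently, up to about 12 N upward force (13 N in all), to make sure it was seated.

**Last checks:**
- **Knob height:** it hit a hard stop at 218.5 mm, against 218 mm nominal. A check touch on the case top read 0.4 mm high, so the knob is flush to within about 0.5 mm. The scene camera suggested it could be 0–2 mm up before I pressed it, and at the end the gripper hid the knob from that view.
- **Force on the rotator:** the highest I read was about 13 N. I only read the force at the end of each move, so brief peaks in between were not seen.
- **Lock:** I did not push the wheel again after the drop. The evidence is the drop itself and the sideways drag rising from about 1 N to 2.9 N in the last stroke.
- **Bystanders:** the jar, the beaker and the dishes look unmoved in the final pictures. The arm partly hides the beaker in the top view, but the scene view shows it in place.

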